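# Fill the walnut jar from the tilt-out bin

### The job

Slide the caddy with the funnel jar along the shelf, without lifting it, until its funnel stands just in front of and below the pouring lip of the orange tilt-out bin. Then tip the bin by its bail bar so that all five walnuts go through the funnel into the jar, without touching the nuts, and push the bin fully closed again. Leave the jar standing upright there, and the other kitchen things undisturbed.

Things in the scene. Friction and masses are not known exactly. Their poses are not given: they have to be found in the camera images.
- stand: Grey plastic stand fixed to the shelf, 174 long (x), 150 wide (y), two posts 187 mm high carrying the orange bin between them. Origin on the shelf surface straight below the bin's pivot axis. Its -x axis is the direction in which the bin pours (its open front), z up.
- bin_pivot (a point): Point on the bin's pivot axis, midway between the posts, 170 mm above the shelf. The pivot axis is the stand's y axis.
- bin (a joint): Tilt of the orange plastic bin: 0 = closed (level), up to 1.25 rad = fully tipped to stand -x. Stiff, stays where left. Nuts roll out from about 0.6 rad. Bin 176 long, 108 wide, open top, floor 45 mm below the pivot; its front is a 29 degree ramp up to the pouring lip, 20 mm in front of the pivot (stand x = -20 mm) and level with it when closed.
- bail_bar (a point): Middle of the steel bail bar fixed across the bin's top: round, 12 mm thick, 116 long, parallel to the pivot axis, 130 mm from it. Closed: 73 mm behind the pivot (stand +x) and 107 above it; fully tipped: 79 in front, 104 above. Pushed to stand -x it tips the bin (about 6 N), pushed back it closes it. Turns with the bin.
- pour_point (a point): Fixed point 65 mm in front of the pivot (45 mm in front of the lip), 135 mm above the shelf: where the centre of the funnel's mouth belongs for pouring.
- caddy: Loose wooden caddy, 0.55 kg: base board 205 x 90 x 8 mm with a clear jar (outside diameter 77, inside 69, top 88 mm up), a wide aluminium funnel fixed on the jar (rim diameter 140, 135 mm up, walls 4), and an upright wooden grip. Origin on the board's underside below the jar's axis; the board reaches from x = -160 to +45, the grip on its -x side; z up.
- funnel_mouth (a point): Centre of the funnel's rim, on the jar's axis, 135 mm above the caddy's underside.
- jar_floor (a point): Centre of the jar's inner floor, on its axis, 13 mm above the caddy's underside.
- caddy_grip (a point): Point to hold or push on the caddy's upright grip, 125 mm from the jar's axis, 80 mm up. The grip is a wooden slab 50 mm long (caddy x), 14 mm thick (caddy y), its top 102 mm above the shelf.
- walnut0: Walnut, 29 to 32 mm across, 14 g, lying in the bin at the start; origin at its centre.
- walnut1: Walnut, 29 to 32 mm across, 14 g, lying in the bin at the start; origin at its centre.
- walnut2: Walnut, 29 to 32 mm across, 14 g, lying in the bin at the start; origin at its centre.
- walnut3: Walnut, 29 to 32 mm across, 14 g, lying in the bin at the start; origin at its centre.
- walnut4: Walnut, 29 to 32 mm across, 14 g, lying in the bin at the start; origin at its centre.
- jug: Bystander: white ceramic jug, 120 mm diameter, 165 high, handle 92 mm out to its +y; origin under its centre.
- tumbler0: Bystander: short glass tumbler, 72 mm diameter, 85 high; origin under its centre.
- tumbler1: Bystander: short glass tumbler, 72 mm diameter, 85 high; origin under its centre.
- tea_tin: Bystander: aluminium tea tin, 78 x 98 x 152 mm; origin under its centre.
- bowl: Bystander: blue ceramic bowl, 130 mm diameter, 55 high; origin under its centre.
- spoon: Bystander: steel spoon lying flat, 190 mm long along its x; origin under its middle.
Things that resemble listed ones, but are neither listed nor needed, are in the scene too. What is shaped like the caddy but blue is not meant.

How it is judged (in metres and radians):
On the way, in this order (a step that is already met when the one before it is completed fails the run):
1. the caddy stands with its funnel mouth within 50 mm (horizontally) of the pour point, the bin still closed (horizontal distance between funnel_mouth and pour_point below 0.05 m and value of joint bin below 0.15 rad and linear speed of caddy below 0.02 m/s), for 0.2 s.
2. the bin is tipped out and all five walnuts are in the jar (value of joint bin above 0.5 rad and horizontal distance between each of walnut0, walnut1, walnut2, walnut3, walnut4 and jar_floor below 0.034 m and z of each of walnut0, walnut1, walnut2, walnut3, walnut4 in the frame of jar_floor below 0.085 m), for 0.2 s.
At the end, for the whole second after the job is handed in: All five walnuts are at rest inside the jar (centres within 34 mm of its axis and less than 85 mm above its floor); the caddy stands upright (within 0.08 rad) on the shelf with the funnel mouth within 50 mm horizontally of the pour point; the bin is closed again (below 0.1 rad) (horizontal distance between each of walnut0, walnut1, walnut2, walnut3, walnut4 and jar_floor below 0.034 m and z of each of walnut0, walnut1, walnut2, walnut3, walnut4 in the frame of jar_floor below 0.085 m and linear speed of each of walnut0, walnut1, walnut2, walnut3, walnut4 below 0.05 m/s and horizontal distance between funnel_mouth and pour_point below 0.05 m and value of joint bin below 0.1 rad and angle between caddy's own z axis and vertical below 0.08 rad and height (world z) of caddy below 0.008 m and linear speed of caddy below 0.02 m/s); the robot touches nothing.
It fails at once if the caddy is lifted more than 25 mm off the shelf or tipped more than 0.35 rad (height (world z) of caddy above 0.025 m or angle between caddy's own z axis and vertical above 0.35 rad).
It fails at once if the gripper touches a walnut (contact force between the fingers and walnut0 above 0.3 N or contact force between the fingers and walnut1 above 0.3 N or contact force between the fingers and walnut2 above 0.3 N or contact force between the fingers and walnut3 above 0.3 N or contact force between the fingers and walnut4 above 0.3 N).
It fails at once if a bystander is moved more than 30 mm or tipped over (distance of any of jug, tumbler0, tumbler1, tea_tin, bowl, spoon from where it was at the start of the episode above 0.03 m or angle between any of jug, tumbler0, tumbler1, tea_tin, bowl, spoon's own z axis and vertical above 0.4 rad).
It also fails if it takes over 72 s, if anything falls off the work surface, if the arm or the gripper's body presses on something with over 40 N, if the wrist force passes 120 N, or if a joint passes its speed limit or range.

### The arm

A 6-joint arm with a two-finger parallel gripper is mounted at the origin on the work surface. World frame = base frame: x ahead of the robot, y to its left, z up, the work surface at z = 0. Lengths are in m, angles in degrees, forces in N, time in s.
With the tool pointing down it reaches from about 0.4 to 0.825 m from the base axis. Payload 7 kg.
Tool frame: the origin (TCP) lies on the centre line of the jaws, within the pads' length; the fingertips stand 19 mm ahead of it and the grasp point (between the pads) is the TCP (r.tips_ahead is the distance from the TCP to the fingertips, in m); z points along the fingers, y is the line along which they close (so a half turn about z gives the same grasp; the last joint's range is limited). The gripper opens to 88 mm and grips with 3 to 60 N. Pads are 19 mm wide; open, the fingers measure 130 mm over their backs; the gripper's body (78 mm by 193 mm) begins 47 mm behind the grasp point.
Start: joints at [83.829, 20.546, 0.682, 0, -70.136, -16.507], TCP at [0.26, 0.623, 0.246] pointing down, gripper open.
Joint ranges: [-176.03, 176.03], [-82.01, 121.73], [-58.28, 71.71], [-173.87, 95.51], [-174.79, -0.11], [-173.66, 173.66]. Speed limits (degrees/s): [136.94, 136.94, 172.46, 180, 180, 180].

### API

Orientations are given as [roll, pitch, yaw] about the fixed x, y, z axes, in that order (R = Rz(yaw) Ry(pitch) Rx(roll)).
In Python, from plant import r, viewer, close_job gives the robot as it stands. The module is installed in compiled form; this text tells all that it offers.
- The arm moves only by the tool arm_command, never from a script. Its arguments are lists of equal length, an entry for each row: "travel": the shift along the world's x, y, z scaled (see below), a list of three; "delta_rot": the turn, a rotation vector about the world's x, y, z scaled (see below), a list of three. In form: {"travel": [[dx, dy, dz], ...], "delta_rot": [[rx, ry, rz], ...]}. A call has 1 to 20 rows; each row is the pose to reach, as a shift and turn from the pose commanded when the call began; what a row does not reach only later rows make up. The controller multiplies each number of a shift by 0.5 m and each number of a turn by 90 degrees. A row lasts 1/8 s, in which the tool goes at most 62.5 mm and 10.7 degrees, less where a joint would pass 70% of its speed; a pose out of reach is approached as far as the arm can. A call with a number of a shift or a turn outside -1 to 1 is refused whole. A call with a gripper value outside its range is refused whole. "grip" is the opening, from 0 (shut) to 1 (fully open), set as the call begins (left out, the last holds). The fingers move at their own pace and stop on an object; "newtons" is the grip in N (left out, the last holds). Time passes only in rows, so rows that repeat a pose let the fingers close. It gives the time, the measured TCP pose, the force, the opening and the grip force at its end, in the units of the state.
- r.get_state(): the state, without advancing time (a new reading comes with each control period).
- viewer.capture(name): name is "scene" or "top"; returns a dict with "img" (384x512x3 uint8, red, green, blue), "camera_matrix" (3x3 intrinsics, pixels), "R" (3x3) and "t" (3): a world point X has camera coordinates R X + t. Camera axes: x right, y down, z forward; pixel columns grow to the right and rows downward; lengths in m; the calibration is good to about 2 mm. A picture is of the moment at which its call begins. There is no depth.
- close_job(): hands the job in; it is judged then, once.
The state is a dict: "time_s": time; "joints": joint angles; "qd": joint speeds; "joint_torque": joint torques, N m; "tcp_pos": TCP position; "eef_rot": TCP orientation; "contact_force": force on the tool from outside, world axes, zero at the start; "moment": the same for the moment, N m; "gripper_width": finger opening in m; "gripper_force": force on a finger pad.
Only numpy, scipy, OpenCV 4.12 (cv2) and the standard library are available. Lean on these libraries where they do the work, as an engineer would, in place of code of your own. Each camera call takes 0.05 s, during which the arm holds its last target. There are 200 camera calls.

## Working session

There is one attempt and no reset: what is moved stays moved. The work goes in short steps, Python scripts to look and compute and a tool call to move; the robot and the scene stay as the last step left them, time stands still between calls to the robot, and variables do not carry over. Pictures are saved under pics/ and viewed, at most 10 in all, crops included, and the job is handed in when it is done.

Besides the shell and the picture viewer there is one more tool, called after ">>>" as name(argument=value, ...), one argument or row to a line, values as JSON. arm_command: Moves the arm, as the interface text tells. Shifts and turns lie within -1 to 1; 1 stands for 0.5 m of shift or 90 degrees of turn. Its arguments: {"type":"object","properties":{"travel":{"type":"array"},"delta_rot":{"type":"array"},"grip":{"type":"number"},"newtons":{"type":"number"}},"required":["travel","delta_rot"]}

```bash
mkdir -p pics && python3 - <<'E'
from plant import r, viewer
import cv2, pickle
print(r.get_state())
for n in("scene","top"):
    c=viewer.capture(n); pickle.dump(c,open(n+'0.pkl','wb'))
    cv2.imwrite(f'pics/{n}0.png',cv2.resize(c['img'][:,:,::-1],(800,600),interpolation=cv2.INTER_CUBIC))
    print(n,c['camera_matrix'],c['R'],c['t'])
E
```

```text
{'time_s': 0.0, 'joints': array([ 8.38288083e+01,  2.05910358e+01,  6.35381228e-01, -1.97368000e-02,
       -7.01385394e+01, -1.65061790e+01]), 'qd': array([-0.00698957,  0.0278133 ,  0.0646233 ,  0.15237277, -0.03735487,
       -0.05244737]), 'joint_torque': array([-7.50570180e-04, -5.82735193e+01,  2.93040454e+01,  6.99710503e+00,
        6.87916239e-03, -1.84010605e-04]), 'tcp_pos': array([0.26009615, 0.6223775 , 0.24464061]), 'eef_rot': array([ 1.79904416e+02, -8.97535488e-03, -2.26840840e+01]), 'contact_force': array([-0.11631488,  0.01500631, -0.33988084]), 'moment': array([ 0.02778997, -0.0094399 ,  0.00347172]), 'gripper_force': 0.0, 'gripper_width': 0.08768745425464565}
scene [[487.47380422   0.         258.70792001]
 [  0.         487.47380422 194.98785726]
 [  0.           0.           1.        ]] [[ 0.69180676  0.72197899 -0.01223702]
 [ 0.37289627 -0.37172215 -0.85015941]
 [-0.618346    0.58358289 -0.52638316]] [-0.381736   -0.01155613  1.57393944]
top [[371.47393905   0.         258.04725516]
 [  0.         371.47393905 193.56292775]
 [  0.           0.           1.        ]] [[ 0.01106937 -0.99992841 -0.00454464]
 [-0.99554631 -0.01059511 -0.09367649]
 [ 0.09362163  0.00556134 -0.99559232]] [0.05079001 0.47766498 1.23177501]
```

View pics/scene0.png

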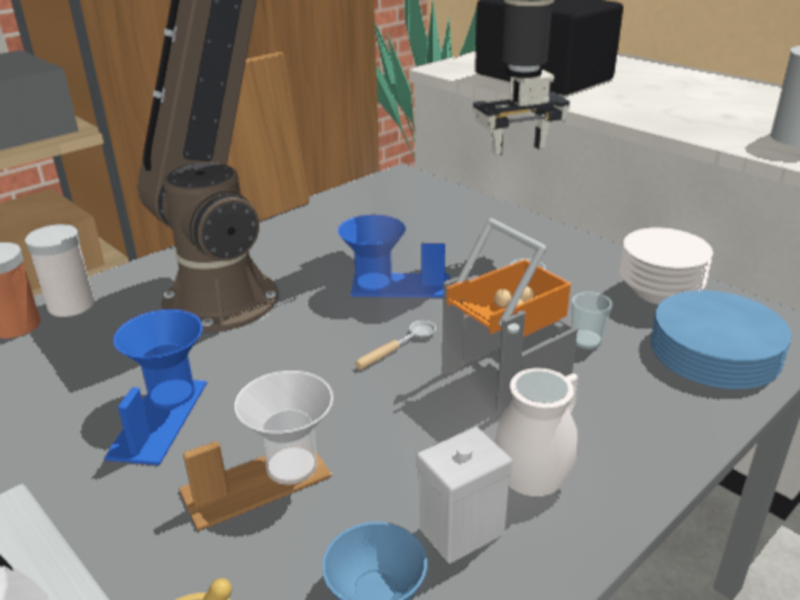

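View pics/top0.png

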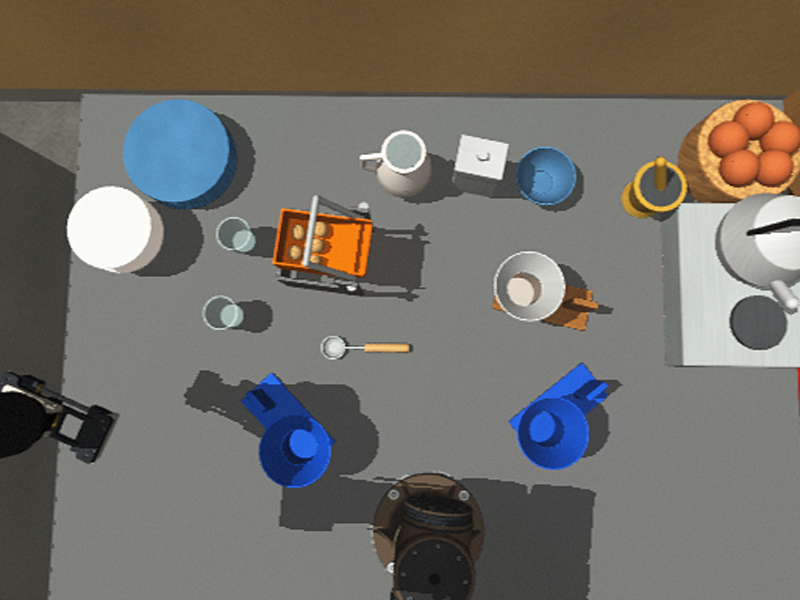

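Both pictures show three caddy-shaped things. The wooden caddy with the aluminium funnel is at top (530,287) and scene (285,440). The blue decoys are at top (295,450) and (553,432), and scene (160,370) and (375,250). I choose the wooden one. The orange bin is at top (322,243), with its bar from (314,200) to (308,262), its lip towards -y (image right) and the nuts at its rear. I'll check this in a close crop of both views.

```bash
python3 - <<'E'
import pickle,cv2,numpy as np
S=pickle.load(open('scene0.pkl','rb'))['img'];T=pickle.load(open('top0.pkl','rb'))['img']
def cr(I,x0,y0,w,h,k): 
    c=cv2.resize(I[y0:y0+h,x0:x0+w,::-1],(400,300),interpolation=cv2.INTER_CUBIC)
    return c
# each crop 100x75 native, scale 4
out=np.vstack([np.hstack([cr(T,160,115,100,75,4),cr(T,300,150,100,75,4)]),np.hstack([cr(S,275,135,100,75,4),cr(S,110,235,120,90,4)])])
cv2.imwrite('pics/crop1.png',out)
E
```

```text
(no output)
```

View pics/crop1.png

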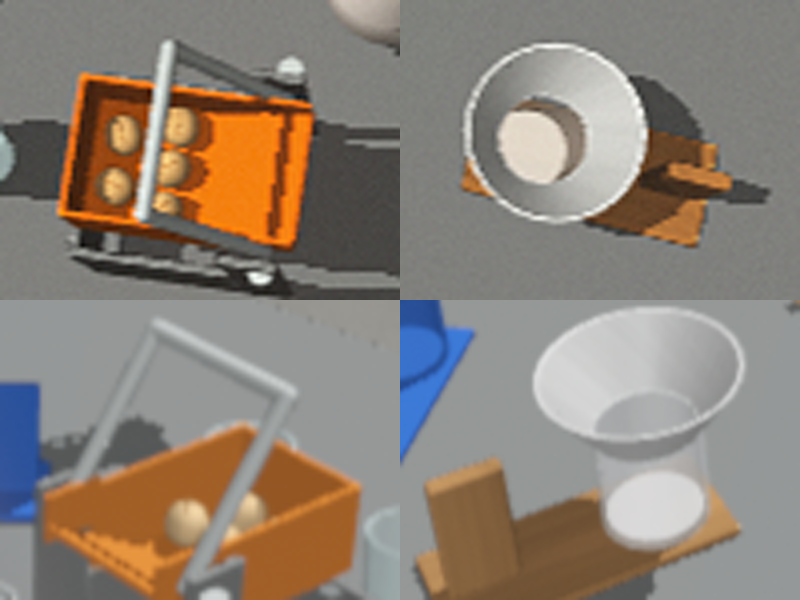

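The crops confirm the choice:
- **Caddy:** the brown wooden board and grip with the aluminium funnel. The rim centre is at top-native (339,183) and scene-native (181.7,257.2). The grip top is at (375,194) and (129.5,287.8).
- **Bin:** the bar ends are at top (202,125.5) and (195.8,168.8), and at scene (348.3,158.3) and (314.3,141.3).
- **Nuts:** all five lie at the rear of the bin.

```bash
cat > h.py <<'E'
import pickle,numpy as np,cv2
def P(c): return c['camera_matrix']@np.c_[c['R'],c['t']]
def tri(S,T,ps,pt):
    X=cv2.triangulatePoints(P(S),P(T),np.float64(ps),np.float64(pt)); return (X[:3]/X[3]).ravel()
def atz(c,p,z):
    d=c['R'].T@np.linalg.inv(c['camera_matrix'])@[*p,1]; o=-c['R'].T@c['t']; return o+d*(z-o[2])/d[2]
def proj(c,X):
    x=P(c)@[*X,1]; return x[:2]/x[2]
E
python3 - <<'E'
from h import *
S=pickle.load(open('scene0.pkl','rb'));T=pickle.load(open('top0.pkl','rb'))
np.set_printoptions(precision=4,suppress=True)
for n,s,t in [('bar+x',(348.25,158.25),(202,125.5)),('bar-x',(314.25,141.25),(195.75,168.75)),('rim',(181.7,257.2),(339,183)),('griptop',(129.5,287.8),(375,194))]:
    print(n,tri(S,T,s,t))
for n,p,z in [('bar+',(202,125.5),.277),('bar-',(195.75,168.75),.277),('post+',(232.75,132),.187),('post-',(225.25,184.25),.187),('rim',(339,183),.135),('grip',(375,194),.102),
 ('jug',(257,97),.165),('tum0',(146.5,148.5),.085),('tum1',(138,200),.085),('tin',(308.5,100),.152),('bowl',(350,112),.055),('spoonL',(213,222),.01),('spoonR',(263,223),.01),('blueL',(189,289),.135),('blueR',(354,277),.135)]: print(n,atz(T,p,z))
E
```

```text
bar+x [0.6405 0.2118 0.2768]
bar-x [0.5214 0.2266 0.2761]
rim [ 0.5045 -0.192   0.1292]
griptop [ 0.4748 -0.3121  0.0968]
bar+ [0.6387 0.2101 0.277 ]
bar- [0.5188 0.224  0.277 ]
post+ [0.645  0.1325 0.187 ]
post- [0.4881 0.1518 0.187 ]
rim [ 0.5018 -0.1934  0.135 ]
grip [ 0.4722 -0.3137  0.102 ]
jug [0.761  0.0617 0.165 ]
tum0 [0.6144 0.4197 0.085 ]
tum1 [0.4464 0.4404 0.085 ]
tin [ 0.7577 -0.0978  0.152 ]
bowl [ 0.7521 -0.2496  0.055 ]
spoonL [0.3799 0.2076 0.01  ]
spoonR [0.3784 0.0382 0.01  ]
blueL [0.1765 0.2595 0.135 ]
blueR [ 0.2177 -0.2358  0.135 ]
```

>>> arm_command(
  travel=[
    [0.2, -0.34, 0.4],
    [0.2, -0.34, 0.4],
    [0.2, -0.34, 0.4],
    [0.2, -0.34, 0.4],
    [0.2, -0.34, 0.4],
    [0.38, -0.98, 0.4],
    [0.38, -0.98, 0.4],
    [0.38, -0.98, 0.4],
    [0.38, -0.98, 0.4],
    [0.38, -0.98, 0.4],
    [0.38, -0.98, 0.4],
    [0.38, -0.98, 0.4],
    [0.38, -0.98, 0.4],
  ],
  delta_rot=[
    [0, 0, 0],
    [0, 0, 0],
    [0, 0, -0.9],
    [0, 0, -0.9],
    [0, 0, -0.9],
    [0, 0, -0.9],
    [0, 0, -0.9],
    [0, 0, -0.9],
    [0, 0, -0.9],
    [0, 0, -0.9],
    [0, 0, -0.9],
    [0, 0, -0.9],
    [0, 0, -0.9],
  ],
)

```text
time_s: 1.72
tcp_pos: [0.4501, 0.1331, 0.4453]
eef_rot: [180.0, -0.0, -103.7]
contact_force: [-0.4, 0.9, 0.4]
gripper_width: 0.0874
gripper_force: 0.0
```

>>> arm_command(
  travel=[
    [0.04, -0.9, -0.2],
    [0.04, -0.9, -0.2],
    [0.04, -0.9, -0.2],
    [0.04, -0.9, -0.2],
    [0.04, -0.9, -0.2],
    [0.04, -0.9, -0.2],
    [0.04, -0.9, -0.2],
    [0.04, -0.9, -0.2],
    [0.044, -0.902, -0.5],
    [0.044, -0.902, -0.5],
    [0.044, -0.902, -0.5],
    [0.044, -0.902, -0.5],
    [0.044, -0.902, -0.5],
  ],
  delta_rot=[
    [0, 0, 0],
    [0, 0, 0],
    [0, 0, 0],
    [0, 0, 0],
    [0, 0, 0],
    [0, 0, 0],
    [0, 0, 0],
    [0, 0, 0],
    [0, 0, 0],
    [0, 0, 0],
    [0, 0, 0],
    [0, 0, 0],
    [0, 0, 0],
  ],
)

```text
time_s: 3.35
tcp_pos: [0.4736, -0.318, 0.1969]
eef_rot: [-179.9, -0.0, -103.6]
contact_force: [0.2, -0.1, 0.4]
gripper_width: 0.0874
gripper_force: 0.0
```

```bash
python3 - <<'E'
from plant import r, viewer
import cv2,numpy as np
s=r.get_state();print(s['joints'],s['tcp_pos'])
T=viewer.capture('top')['img'];S=viewer.capture('scene')['img']
cr=lambda I,x,y:cv2.resize(I[y:y+90,x:x+120,::-1],(400,300),interpolation=cv2.INTER_CUBIC)
cv2.imwrite('pics/pre.png',np.hstack([cr(T,310,150),cr(S,90,225)]))
E
```

```text
[-1.42140140e+01  1.28462309e+01 -1.68326318e+01  3.59334242e-02
 -6.02321273e+01  6.00505609e-01] [ 0.47356824 -0.31801338  0.19686005]
```

View pics/pre.png

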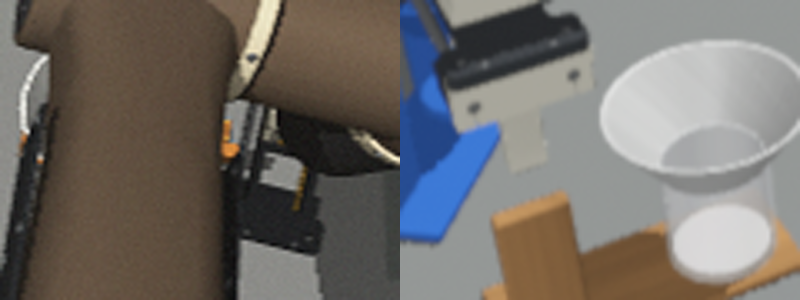

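The gripper hangs straight above the wooden grip: finger at crop (527,130), grip top at (535,205), and the blue decoy well behind. Next I descend and close.

>>> arm_command(
  travel=[
    [-0.003, 0, -0.1],
    [-0.003, 0, -0.18],
    [-0.003, 0, -0.22],
    [-0.003, 0, -0.222],
    [-0.003, 0, -0.222],
  ],
  delta_rot=[
    [0, 0, 0],
    [0, 0, 0],
    [0, 0, 0],
    [0, 0, 0],
    [0, 0, 0],
  ],
)

```text
time_s: 4.08
tcp_pos: [0.4719, -0.3185, 0.0861]
eef_rot: [-179.9, -0.0, -103.7]
contact_force: [0.0, -0.7, 0.1]
gripper_width: 0.0876
gripper_force: 0.0
```

>>> arm_command(
  travel=[
    [0, 0, 0],
    [0, 0, 0],
    [0, 0, 0],
    [0, 0, 0],
    [0, 0, 0],
    [0, 0, 0],
    [0, 0, 0],
    [0, 0, 0],
  ],
  delta_rot=[
    [0, 0, 0],
    [0, 0, 0],
    [0, 0, 0],
    [0, 0, 0],
    [0, 0, 0],
    [0, 0, 0],
    [0, 0, 0],
    [0, 0, 0],
  ],
  grip=0,
  newtons=20,
)

```text
time_s: 5.08
tcp_pos: [0.4711, -0.3183, 0.0846]
eef_rot: [-180.0, -0.0, -103.7]
contact_force: [1.9, 0.1, -0.3]
gripper_width: 0.0138
gripper_force: 20.0
```

>>> arm_command(
  travel=[
    [0.006, 0.02, 0],
    [0.018, 0.06, 0],
    [0.03, 0.11, 0],
    [0.042, 0.16, 0],
    [0.056, 0.21, 0],
    [0.07, 0.26, 0],
    [0.084, 0.31, 0],
    [0.098, 0.36, 0],
    [0.112, 0.4, 0],
    [0.122, 0.44, 0],
    [0.132, 0.47, 0],
    [0.138, 0.495, 0],
    [0.142, 0.515, 0],
    [0.145, 0.53, 0],
    [0.148, 0.54, 0],
    [0.148, 0.54, 0],
    [0.148, 0.54, 0],
  ],
  delta_rot=[
    [0, 0, 0],
    [0, 0, 0.005],
    [0, 0, 0.012],
    [0, 0, 0.02],
    [0, 0, 0.028],
    [0, 0, 0.036],
    [0, 0, 0.044],
    [0, 0, 0.052],
    [0, 0, 0.06],
    [0, 0, 0.066],
    [0, 0, 0.07],
    [0, 0, 0.074],
    [0, 0, 0.074],
    [0, 0, 0.074],
    [0, 0, 0.074],
    [0, 0, 0.074],
    [0, 0, 0.074],
  ],
)

```text
time_s: 7.2
tcp_pos: [0.5449, -0.0476, 0.0846]
eef_rot: [-180.0, 0.1, -97.0]
contact_force: [-1.6, 4.0, 2.1]
gripper_width: 0.0138
gripper_force: 20.0
```

```bash
python3 - <<'E'
from plant import r, viewer
import cv2,numpy as np,pickle
S=viewer.capture('scene');T=viewer.capture('top')
pickle.dump((S,T),open('mid.pkl','wb'))
cr=lambda I,x,y:cv2.resize(I[y:y+150,x:x+200,::-1],(400,300),interpolation=cv2.INTER_CUBIC)
cv2.imwrite('pics/mid.png',np.hstack([cr(T['img'],140,100),cr(S['img'],190,120)]))
E
```

```text
(no output)
```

View pics/mid.png

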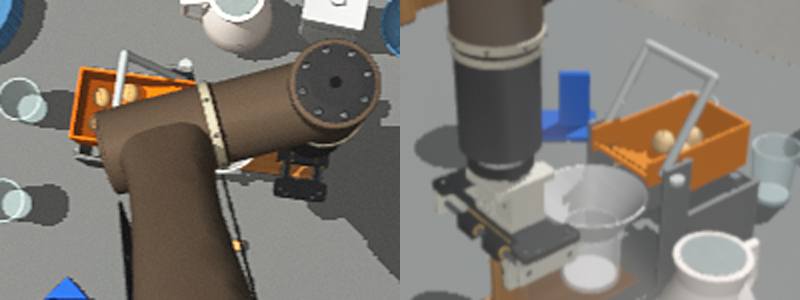

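The picture shows the caddy in front of the bin (funnel at scene crop about (600,205), just under the lip), with the jug and tumblers untouched. I release it and rise, then check the funnel's place with the arm out of the way.

>>> arm_command(
  travel=[
    [0, 0, 0],
    [0, 0, 0],
    [0, 0, 0],
    [0, 0, 0],
    [0, 0, 0],
    [0, 0, 0.04],
    [0, 0, 0.12],
    [0, 0, 0.22],
    [0, 0, 0.34],
    [0, 0, 0.46],
    [0, 0, 0.58],
    [0, 0, 0.6],
  ],
  delta_rot=[
    [0, 0, 0],
    [0, 0, 0],
    [0, 0, 0],
    [0, 0, 0],
    [0, 0, 0],
    [0, 0, 0],
    [0, 0, 0],
    [0, 0, 0],
    [0, 0, 0],
    [0, 0, 0],
    [0, 0, 0],
    [0, 0, 0],
  ],
  grip=1,
)

```text
time_s: 8.8
tcp_pos: [0.546, -0.0484, 0.3896]
eef_rot: [-179.6, 0.1, -97.0]
contact_force: [-0.5, -0.5, -0.8]
gripper_width: 0.0875
gripper_force: 0.0
```

>>> arm_command(
  travel=[
    [0, 0.1, 0.04],
    [0, 0.2, 0.08],
    [0, 0.3, 0.08],
    [0, 0.4, 0.08],
    [0, 0.5, 0.08],
    [0.04, 0.53, 0.08],
    [0.07, 0.53, 0.08],
    [0.07, 0.53, 0.08],
    [0.07, 0.53, 0.08],
    [0.07, 0.53, 0.08],
    [0.07, 0.53, 0.08],
  ],
  delta_rot=[
    [0, 0, 1],
    [0, 0, 1],
    [0, 0, 1],
    [0, 0, 1],
    [0, 0, 1],
    [0, 0, 1],
    [0, 0, 1],
    [0, 0, 1],
    [0, 0, 1],
    [0, 0, 1],
    [0, 0, 1],
  ],
  grip=0.27,
)

```text
time_s: 10.18
tcp_pos: [0.5797, 0.2167, 0.4242]
eef_rot: [180.0, 0.0, -7.1]
contact_force: [0.2, 0.1, -1.2]
gripper_width: 0.0236
gripper_force: 0.0
```

```bash
python3 - <<'E'
from plant import r, viewer
import cv2,numpy as np,pickle
S=viewer.capture('scene');T=viewer.capture('top')
pickle.dump((S,T),open('mid.pkl','wb'))
cr=lambda I,x,y,w:cv2.resize(I[y:y+w*3//4,x:x+w,::-1],(400,300),interpolation=cv2.INTER_CUBIC)
cv2.imwrite('pics/mid2.png',np.hstack([cr(T['img'],180,110,120),cr(S['img'],240,60,200)]))
print(r.get_state()['tcp_pos'])
E
```

```text
[0.57970248 0.21677576 0.42442268]
```

View pics/mid2.png

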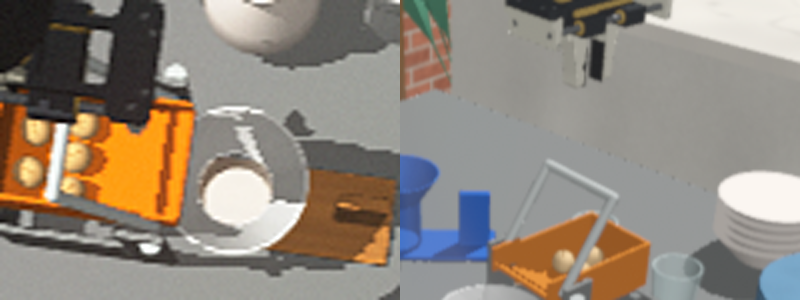

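In the top crop the funnel rim's right edge is at x=308, its top at y=107 and its bottom at y=253. That puts the centre at about (236,180), native (250.8,164). In the scene half the fingers hang over the bar.

```bash
python3 - <<'E'
from h import *
S,T=pickle.load(open('mid.pkl','rb'))
print(atz(T,(250.8,164),.135),'want .561 .080'); print([proj(T,(.561,.080,.135)),proj(S,(.58,.217,.277)),proj(S,(.58,.217,.405))])
E
```

```text
[0.55819536 0.07879819 0.135     ] want .561 .080
[array([250.42365233, 163.10115083]), array([329.12799476, 149.57363159]), array([332.65503246,  99.86650433])]
```

>>> arm_command(
  travel=[
    [0, 0.002, -0.1],
    [0, 0.002, -0.16],
    [0, 0.002, -0.21],
    [0, 0.002, -0.25],
    [0, 0.002, -0.28],
    [0, 0.002, -0.288],
    [0, 0.002, -0.288],
  ],
  delta_rot=[
    [0, 0, 0],
    [0, 0, 0],
    [0, 0, 0],
    [0, 0, 0],
    [0, 0, 0],
    [0, 0, 0],
    [0, 0, 0],
  ],
)

```text
time_s: 11.15
tcp_pos: [0.58, 0.2179, 0.2809]
eef_rot: [-180.0, -0.0, -7.0]
contact_force: [0.1, 0.2, 0.4]
gripper_width: 0.0238
gripper_force: 0.0
```

```bash
python3 - <<'E'
import numpy as np
ux=np.array([.122,.9925]); a0=np.arctan2(107,73)
st=None
for th in [0,.15,.3,.45,.55,.62,.7,.78,.86,.95,1.05,1.15,1.22]:
    a=a0+th; lead=-.008*(th>0)  # finger face trails bar by slack
    p=np.r_[.130*np.cos(a)*ux,.130*np.sin(a)]
    if st is None: st=p
    d=p-st+np.r_[lead*ux,0]
    print(th,np.round(d/.5,3))
E
```

```text
0 [0. 0. 0.]
0.15 [-0.006 -0.049  0.019]
0.3 [-0.01  -0.085  0.034]
0.45 [-0.015 -0.123  0.042]
0.55 [-0.018 -0.149  0.045]
0.62 [-0.021 -0.167  0.045]
0.7 [-0.023 -0.187  0.044]
0.78 [-0.026 -0.208  0.041]
0.86 [-0.028 -0.228  0.036]
0.95 [-0.031 -0.25   0.029]
1.05 [-0.034 -0.274  0.019]
1.15 [-0.036 -0.296  0.007]
1.22 [-0.038 -0.312 -0.003]
```

>>> arm_command(
  travel=[
    [-0.002, -0.02, 0.005],
    [-0.004, -0.034, 0.012],
    [-0.006, -0.049, 0.019],
    [-0.008, -0.062, 0.025],
    [-0.009, -0.074, 0.03],
    [-0.01, -0.085, 0.034],
    [-0.012, -0.098, 0.037],
    [-0.014, -0.111, 0.04],
    [-0.015, -0.123, 0.042],
    [-0.016, -0.132, 0.043],
    [-0.017, -0.14, 0.044],
    [-0.018, -0.149, 0.045],
    [-0.019, -0.155, 0.045],
    [-0.02, -0.161, 0.045],
    [-0.021, -0.167, 0.045],
    [-0.021, -0.167, 0.045],
    [-0.021, -0.167, 0.045],
    [-0.021, -0.167, 0.045],
    [-0.021, -0.167, 0.045],
    [-0.021, -0.167, 0.045],
  ],
  delta_rot=[
    [0, 0, 0],
    [0, 0, 0],
    [0, 0, 0],
    [0, 0, 0],
    [0, 0, 0],
    [0, 0, 0],
    [0, 0, 0],
    [0, 0, 0],
    [0, 0, 0],
    [0, 0, 0],
    [0, 0, 0],
    [0, 0, 0],
    [0, 0, 0],
    [0, 0, 0],
    [0, 0, 0],
    [0, 0, 0],
    [0, 0, 0],
    [0, 0, 0],
    [0, 0, 0],
    [0, 0, 0],
  ],
)

```text
time_s: 13.65
tcp_pos: [0.57, 0.1349, 0.3042]
eef_rot: [-179.9, -0.1, -7.0]
contact_force: [1.5, 4.5, 4.1]
gripper_width: 0.0235
gripper_force: 2.5
```

>>> arm_command(
  travel=[
    [-0.001, -0.006, 0],
    [-0.002, -0.013, 0],
    [-0.002, -0.02, -0.001],
    [-0.002, -0.02, -0.001],
    [-0.002, -0.02, -0.001],
    [-0.002, -0.02, -0.001],
    [-0.003, -0.027, -0.002],
    [-0.004, -0.034, -0.003],
    [-0.005, -0.041, -0.004],
    [-0.005, -0.041, -0.004],
    [-0.005, -0.041, -0.004],
    [-0.005, -0.041, -0.004],
    [-0.005, -0.048, -0.005],
    [-0.006, -0.055, -0.007],
    [-0.007, -0.061, -0.009],
    [-0.007, -0.061, -0.009],
    [-0.007, -0.061, -0.009],
    [-0.007, -0.061, -0.009],
    [-0.007, -0.061, -0.009],
  ],
  delta_rot=[
    [0, 0, 0],
    [0, 0, 0],
    [0, 0, 0],
    [0, 0, 0],
    [0, 0, 0],
    [0, 0, 0],
    [0, 0, 0],
    [0, 0, 0],
    [0, 0, 0],
    [0, 0, 0],
    [0, 0, 0],
    [0, 0, 0],
    [0, 0, 0],
    [0, 0, 0],
    [0, 0, 0],
    [0, 0, 0],
    [0, 0, 0],
    [0, 0, 0],
    [0, 0, 0],
  ],
)

```text
time_s: 16.02
tcp_pos: [0.5657, 0.1035, 0.2984]
eef_rot: [180.0, 0.0, -7.0]
contact_force: [-0.3, 1.3, 0.7]
gripper_width: 0.0241
gripper_force: 0.6
```

>>> arm_command(
  travel=[
    [-0.001, -0.007, -0.002],
    [-0.002, -0.014, -0.004],
    [-0.003, -0.022, -0.007],
    [-0.004, -0.03, -0.01],
    [-0.005, -0.038, -0.013],
    [-0.006, -0.046, -0.017],
    [-0.006, -0.046, -0.017],
    [-0.006, -0.046, -0.017],
    [-0.007, -0.053, -0.021],
    [-0.008, -0.06, -0.025],
    [-0.008, -0.068, -0.029],
    [-0.008, -0.068, -0.029],
    [-0.009, -0.074, -0.033],
    [-0.01, -0.08, -0.037],
    [-0.01, -0.084, -0.039],
    [-0.01, -0.084, -0.039],
    [-0.01, -0.084, -0.039],
    [-0.01, -0.084, -0.039],
  ],
  delta_rot=[
    [0, 0, 0],
    [0, 0, 0],
    [0, 0, 0],
    [0, 0, 0],
    [0, 0, 0],
    [0, 0, 0],
    [0, 0, 0],
    [0, 0, 0],
    [0, 0, 0],
    [0, 0, 0],
    [0, 0, 0],
    [0, 0, 0],
    [0, 0, 0],
    [0, 0, 0],
    [0, 0, 0],
    [0, 0, 0],
    [0, 0, 0],
    [0, 0, 0],
  ],
)

```text
time_s: 18.27
tcp_pos: [0.5605, 0.0617, 0.2787]
eef_rot: [180.0, 0.0, -7.0]
contact_force: [-0.5, 3.1, -2.2]
gripper_width: 0.0231
gripper_force: 1.5
```

```bash
python3 - <<'E'
from plant import r, viewer
import cv2,numpy as np,pickle
S=viewer.capture('scene');T=viewer.capture('top')
cr=lambda I,x,y,w:cv2.resize(I[y:y+w*3//4,x:x+w,::-1],(400,300),interpolation=cv2.INTER_CUBIC)
cv2.imwrite('pics/tip.png',np.hstack([cr(T['img'],180,110,120),cr(S['img'],230,140,130)]))
E
```

```text
(no output)
```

View pics/tip.png

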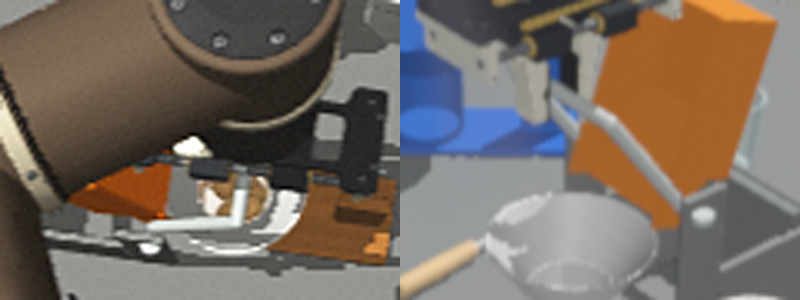

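The bin is fully tipped: its body is upright at crop (680,120) and the bar is held between the fingers. Nuts are visible in the jar in the top half at (230,195). I'll zoom in on the jar to count them.

```bash
python3 - <<'E'
from plant import r, viewer
import cv2,numpy as np,pickle
S=viewer.capture('scene');T=viewer.capture('top')
cr=lambda I,x,y,w:cv2.resize(I[y:y+w*3//4,x:x+w,::-1],(400,300),interpolation=cv2.INTER_CUBIC)
cv2.imwrite('pics/jar.png',np.hstack([cr(T['img'],225,145,48),cr(S['img'],245,190,88)]))
E
```

```text
(no output)
```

View pics/jar.png

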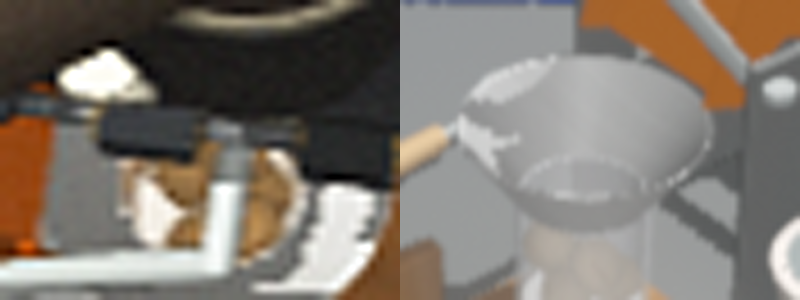

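The jar holds the nuts: brown shapes at scene crop (575,260) and top crop (215,205). The funnel is empty and no nut lies outside. Now I push the bin back, and afterwards check that it is empty.

>>> arm_command(
  travel=[
    [0.002, 0.016, 0],
    [0.004, 0.032, 0],
    [0.006, 0.05, 0.012],
    [0.008, 0.07, 0.022],
    [0.011, 0.093, 0.032],
    [0.014, 0.116, 0.039],
    [0.017, 0.137, 0.044],
    [0.019, 0.157, 0.047],
    [0.024, 0.195, 0.048],
    [0.027, 0.221, 0.045],
    [0.03, 0.24, 0.041],
    [0.032, 0.259, 0.037],
    [0.034, 0.277, 0.03],
    [0.036, 0.295, 0.022],
    [0.038, 0.312, 0.013],
    [0.04, 0.328, 0.003],
    [0.04, 0.333, 0.003],
    [0.04, 0.333, 0.003],
    [0.04, 0.333, 0.003],
  ],
  delta_rot=[
    [0, 0, 0],
    [0, 0, 0],
    [0, 0, 0],
    [0, 0, 0],
    [0, 0, 0],
    [0, 0, 0],
    [0, 0, 0],
    [0, 0, 0],
    [0, 0, 0],
    [0, 0, 0],
    [0, 0, 0],
    [0, 0, 0],
    [0, 0, 0],
    [0, 0, 0],
    [0, 0, 0],
    [0, 0, 0],
    [0, 0, 0],
    [0, 0, 0],
    [0, 0, 0],
  ],
)

```text
time_s: 20.85
tcp_pos: [0.5806, 0.2243, 0.2808]
eef_rot: [179.6, 0.0, -7.1]
contact_force: [0.8, -16.0, 3.4]
gripper_width: 0.0236
gripper_force: 7.7
```

The bin is against its stop (16 N). I centre the fingers, rise and move clear.

>>> arm_command(
  travel=[
    [0, -0.013, 0],
    [0, -0.013, 0],
    [0, -0.013, 0],
    [0, -0.013, 0.06],
    [0, -0.013, 0.16],
    [0, -0.013, 0.28],
    [0, -0.013, 0.34],
    [-0.1, 0.1, 0.36],
    [-0.2, 0.2, 0.36],
    [-0.3, 0.3, 0.36],
    [-0.35, 0.4, 0.36],
    [-0.4, 0.5, 0.36],
    [-0.4, 0.5, 0.36],
    [-0.4, 0.5, 0.36],
    [-0.4, 0.5, 0.36],
  ],
  delta_rot=[
    [0, 0, 0],
    [0, 0, 0],
    [0, 0, 0],
    [0, 0, 0],
    [0, 0, 0],
    [0, 0, 0],
    [0, 0, 0],
    [0, 0, 0],
    [0, 0, 0],
    [0, 0, 0],
    [0, 0, 0],
    [0, 0, 0],
    [0, 0, 0],
    [0, 0, 0],
    [0, 0, 0],
  ],
)

```text
time_s: 22.72
tcp_pos: [0.3811, 0.4778, 0.4608]
eef_rot: [-180.0, -0.0, -7.0]
contact_force: [-0.0, -0.3, -0.1]
gripper_width: 0.0236
gripper_force: 0.0
```

```bash
python3 - <<'E'
from plant import r, viewer
import cv2,numpy as np,pickle
S=viewer.capture('scene');T=viewer.capture('top');pickle.dump((S,T),open('end.pkl','wb'))
cr=lambda I,x,y,w,s=(400,300):cv2.resize(I[y:y+int(w*s[1]/s[0]),x:x+w,::-1],s,interpolation=cv2.INTER_CUBIC)
cv2.imwrite('pics/end.png',np.vstack([np.hstack([cr(T['img'],165,110,120),cr(S['img'],240,130,140)]),np.hstack([cr(T['img'],0,0,512),cr(S['img'],0,0,512)])]))
E
```

```text
(no output)
```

View pics/end.png

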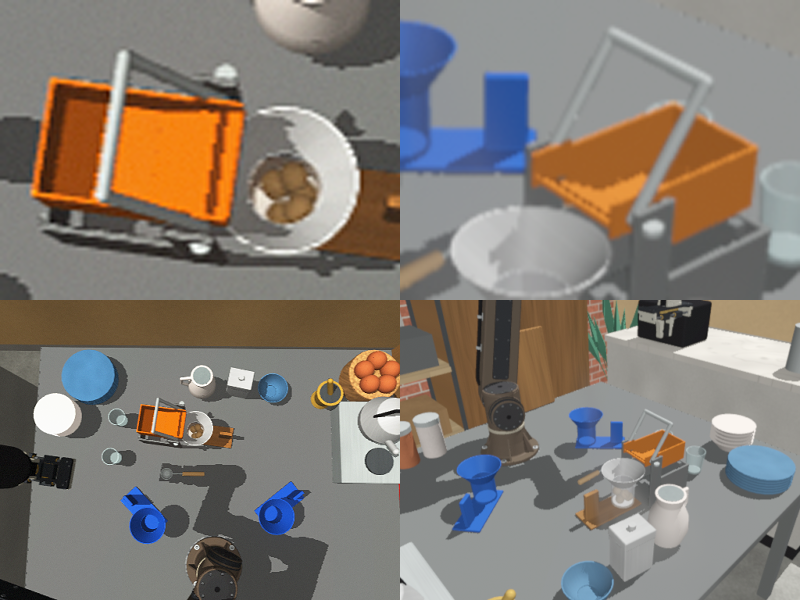

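The bin is empty and level: its bar end is at crop (125,55), native (202.5,126.5), the same place as at the start. The nuts lie inside the jar at (285,192), with none on the shelf, and everything else is in its place.

```bash
python3 -c "
from plant import close_job
print(close_job())"
```

```text
the job is handed in; nothing more can be done
None
```

I handed the job in at about 23 s of the 72 s allowed, and it returned no verdict: the last pictures show the caddy in place under the lip, the nuts in the jar, the bin empty and closed, and the other things undisturbed, though I inferred all five from the empty bin and clear shelf rather than counting them.

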